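Load the shower caddy through its rotating cap

TASK

Open the caddy's flip lid all the way to its stop, then turn the grey cap so that its opening is over the proper pocket and drop the things from the glass shelf in: every round shampoo puck into the pocket by the round mark, every hair clip into the pocket by the oblong mark, in any order. With everything inside, turn the cap back so that its opening is over the blank front and shut the lid; leave the toothbrush holder, the hand mirror and the bottle where they are.

Things in the scene. Friction and masses are not known exactly. Their poses are not given: they have to be found in the camera images.
- caddy: Round white plastic caddy, 152 mm across, rim 67 mm high, fixed on the glass shelf, whose top is at z = 0.030. Origin: centre of its underside; z up; its x axis points from the middle to the lid hinge, so the front, on the robot's side, is -x. Two pockets lie at +y and -y of the middle; the sectors at -x (front) and +x (rear) are blank, closed by a plate just under the rotating cap.
- pocket_a (a point): Middle of the floor of the pocket at the caddy's +y side. The pocket is 50 mm wide (along x), reaches from 9 to 66 mm from the caddy's middle, its floor is 5 mm above the shelf. Fixed in the caddy.
- pocket_b (a point): The same for the pocket at the caddy's -y side.
- round_mark (a point): Top centre of the raised round mark, 18 mm across and 3 mm high, on one of the two lugs (34 by 30 mm, top 67 mm above the shelf) that stick out of the wall beside the pockets, 88 mm from the caddy's middle at its +y or -y side (varies): the pocket beside it is for the round pucks.
- bar_mark (a point): Top centre of the raised oblong mark, 26 by 8 mm and 3 mm high, on the other lug: the pocket beside it is for the oblong hair clips.
- dial (a joint): Angle of the grey rotating cap inside the caddy's rim (rad), turned counter-clockwise from above as it grows, range -2.3 to 2.3. 0: the opening is over the blank front (caddy -x), so closed. -1.571: opening over the pocket at caddy +y; +1.571: over the pocket at caddy -y. It stays where it is left (about 0.06 N m of friction).
- dial_grip (a point): Where to grip the cap's upright finger bar: on the caddy's axis, 85 mm above the shelf. The bar is 12 mm thick along this point's x axis, 46 mm long along its y axis, and stands 30 mm above the cap's top face, which is 64 mm above the shelf. The x axis points away from the opening; the point turns with the cap.
- opening (a point): Centre of the cap's only opening, level with the cap's top face, 40 mm from the axis; the opening is about 46 mm wide (tangential) and 48 mm long (radial, 16 to 64 mm from the axis). It turns with the cap.
- lid (a joint): Angle of the caddy's domed flip lid (rad): 0 shut, grows as it opens upward and away from the robot, 1.75 at its stop. It is light (110 g) and swings freely: left alone it falls shut below about 1.2 and falls open against the stop above. Shut, its top is 105 mm above the shelf.
- lid_hinge (a point): Middle of the lid's hinge line, which runs along the caddy's y axis: 80 mm behind the caddy's middle (+x), 67 mm above the shelf. It does not move.
- lid_bar (a point): Middle of the lid's handle, a round bar 10 mm thick and 56 mm long along the caddy's y axis, held 32 mm off the lid's edge by a post at each end, moving with the lid. Shut it lies 188 mm in front of the hinge line (caddy -x) and 17 mm above it; fully open it stands above and slightly behind the hinge.
- holder_center (a point): Bystander: white ceramic toothbrush holder with two brushes, 74 mm across, 100 mm high (brushes to 185 mm); centre of the cup.
- mirror_center (a point): Bystander: steel hand mirror lying flat, disc 90 mm across and 8 mm thick with a handle to its -x, reaching 130 mm from this point, the disc's centre.
- shampoo_center (a point): Bystander: white bottle 56 mm across, 150 mm high; its centre.
- puck0_center (a point): Loose small shampoo puck: a flat white disc 28 mm across and 13 mm thick, 20 g, lying on the shelf at the start; this point is its centre, its z axis is the disc's axis. None at the start: not there this time.
- puck1_center (a point): Loose small shampoo puck: a flat white disc 28 mm across and 13 mm thick, 20 g, lying on the shelf at the start; this point is its centre, its z axis is the disc's axis. None at the start: not there this time.
- puck2_center (a point): Loose small shampoo puck: a flat white disc 28 mm across and 13 mm thick, 20 g, lying on the shelf at the start; this point is its centre, its z axis is the disc's axis. None at the start: not there this time.
- clip0_center (a point): Loose small hair claw clip of blue plastic, in outline a block 36 mm long (its x axis), 12 mm wide (y) and 14 mm high (z), 15 g, lying on the shelf at the start; this point is its centre. None at the start: not there this time.
- clip1_center (a point): Loose small hair claw clip of blue plastic, in outline a block 36 mm long (its x axis), 12 mm wide (y) and 14 mm high (z), 15 g, lying on the shelf at the start; this point is its centre. None at the start: not there this time.

How it is judged:
By the outcome, as a careful person would: the job done as asked, in the order asked, and still so for the second after the job is handed in, with the robot touching nothing.
Of puck0, puck1, puck2 only 2 to 3 are there at a start; the rules pass over those that are not, and their reading is None.
Of clip0, clip1 only 1 to 2 are there at a start; the rules pass over those that are not, and their reading is None.
At some moment in a run one of puck0, puck1, puck2, clip0, clip1 may be knocked a few centimetres aside while the robot is not near it.
Once in a run the grip may slacken for a moment while it holds something.
It also fails if it takes over 200 s, if anything falls off the work surface, if the arm or the gripper's body presses on something with over 40 N, if the wrist force passes 120 N, or if a joint passes its speed limit or range.

ROBOT

A 6-joint arm with a two-finger parallel gripper is mounted at the origin on the work surface. World frame = base frame: x ahead of the robot, y to its left, z up, the work surface at z = 0. Lengths are in mm, angles in rad, forces in N, time in s.
With the tool pointing down it reaches from about 400 to 925 mm from the base axis. Payload 3.4 kg.
Tool frame: the origin (TCP) lies at the very end of the fingers, on their centre line; the grasp point (between the pads) lies 19 mm behind it (robot.grasp_offset is the z of the grasp point in the tool frame, in mm); z points along the fingers, y is the line along which they close (so a half turn about z gives the same grasp; the last joint's range is limited). The gripper opens to 85 mm and grips with 20 to 120 N. Pads are 22 mm wide; open, the fingers measure 114 mm over their backs; the gripper's body (76 mm by 85 mm) begins 54 mm behind the grasp point. The pads swing forward as they close: fully open they stand 13 mm farther back than shut.
Start: joints at [1.22, 0.307, 1.506, -0, 1.328, -0.073], TCP at [157.712, 552.954, 231.305] pointing down, gripper open.
Joint ranges: [-3.12, 3.12], [-1.05, 2.28], [0.14, 2.33], [-1.42, 4.57], [0.1, 2.73], [-2.68, 2.68]. Speed limits (rad/s): [2.57, 2.57, 3.14, 3.14, 3.14, 3.14].

INTERFACE

Orientations are given as a rotation vector (axis times angle).
In Python, from rig import robot, cams, workorder gives the robot as it stands. The module is installed in compiled form; this text tells all that it offers.
- The arm moves only by the tool step_arm, never from a script. Its argument "series" is a list of rows, each a list of 5 numbers: the closure, from 0 (fully open) to 1 (shut), then the shift along the tool's x, y, z in m, then the turn about the tool's z in degrees. A call has 1 to 8 rows; each row is the pose to reach, as a shift and turn from the pose commanded when the call began, along the tool's axes at that moment; what a row does not reach only later rows make up. A row lasts 1/10 s, in which the tool goes at most 50 mm and 8.59 degrees, less where a joint would pass 70% of its speed; a pose out of reach is approached as far as the arm can. A call with a gripper value outside its range is refused whole. The fingers move at their own pace and stop on an object; "newtons" is the grip in N (left out, the last holds). Time passes only in rows, so rows that repeat a pose let the fingers close. It gives the time, the measured TCP pose, the force, the opening and the grip force at its end, in the units of the state.
- robot.state(): the state, without advancing time (a new reading comes with each control period).
- cams.capture(name): name is "side" or "top" or "wrist"; returns a dict with "frame" (420x560x3 uint8, red, green, blue), "K" (3x3 intrinsics, pixels), "world_from_camera" (4x4, takes a point from camera to world coordinates); the wrist camera has in their place "hand_eye" (4x4, takes a point from camera to tool coordinates, whose origin is the TCP and whose axes are the flange's). Camera axes: x right, y up, looking along -z (the intrinsics and any distortion apply to the point x, -y, -z); pixel columns grow to the right and rows downward; lengths in mm; the calibration is good to about 2 mm. A picture is of the moment at which its call begins: read the wrist's pose just before it. There is no depth.
- workorder.sign_off(): hands the job in; it is judged then, once.
The state is a dict: "time_s": time; "joints": joint angles; "dq": joint speeds; "tau": joint torques, N m; "position": TCP position; "eef_rot": TCP orientation; "ft_force": force on the tool from outside, world axes, zero at the start; "torque": the same for the moment, N m; "width": opening from 0.0 (shut) to 1.0 (fully open); "grasp_force": force on a finger pad.
Only numpy, scipy, OpenCV 4.12 (cv2) and the standard library are available. Lean on these libraries where they do the work, as an engineer would, in place of code of your own. Each camera call takes 0.05 s, during which the arm holds its last target. There are 200 camera calls.

## Working session

There is one attempt and no reset: what is moved stays moved. The work goes in short steps, Python scripts to look and compute and a tool call to move; the robot and the scene stay as the last step left them, time stands still between calls to the robot, and variables do not carry over. Pictures are saved under pics/ and viewed, at most 14 in all, crops included, and the job is handed in when it is done.

Besides the shell and the picture viewer there is one more tool, called by a JSON object that holds its "fn" and its "kwargs". step_arm: Moves the arm, as the interface text tells. Its arguments: {"type":"object","properties":{"series":{"type":"array"},"newtons":{"type":"number"}},"required":["series"]}

```bash
mkdir -p pics; python3 - <<'E'
from rig import robot,cams
import cv2,numpy as np
print(robot.state())
for n in("top","side"):
    c=cams.capture(n); np.savez(n+".npz",**{k:v for k,v in c.items()}); print(n,c["K"].tolist(),c["world_from_camera"].tolist(),c.keys())
    cv2.imwrite(f"pics/{n}0.png",cv2.resize(c["frame"][:,:,::-1],(800,600),interpolation=cv2.INTER_CUBIC))
c=cams.capture("wrist");print(c["K"].tolist(),c["hand_eye"].tolist())
E
```

```text
{'time_s': 0.0, 'joints': array([ 1.21951626e+00,  3.07584649e-01,  1.50769110e+00, -3.42782459e-06,
        1.32838515e+00, -7.35317264e-02]), 'dq': array([-0.00041988,  0.00087711, -0.00048447, -0.00207304,  0.00055774,
        0.00148691]), 'tau': array([-4.80851231e-04, -4.57566547e+01, -2.51910818e+01, -1.32607861e-04,
        1.34539386e-02,  1.03364596e-05]), 'position': array([157.45965582, 552.2895658 , 230.36768007]), 'eef_rot': array([-0.43482364, -3.11091687,  0.00317645]), 'ft_force': array([ 0.81731057, -0.3749412 , -0.05926059]), 'torque': array([-0.02528551,  0.02547786,  0.05097943]), 'grasp_force': 0.0, 'width': 1.0038347702346864}
top [[403.8778434118975, 0.0, 287.49188237723865], [0.0, 403.8778434118975, 206.29963681038132], [0.0, 0.0, 1.0]] [[-0.0017192390115298754, 0.9853075156289847, -0.1707809821445565, 385.04225923609846], [-0.9995425695358621, -0.006849837122639177, -0.029457281222810244, -4.00335152393049], [-0.03019430249016609, 0.17065221761357632, 0.9848685824619957, 1022.2938973783841], [0.0, 0.0, 0.0, 1.0]] dict_keys(['frame', 'K', 'world_from_camera'])
side [[545.6708706906805, 0.0, 278.5123486133613], [0.0, 545.6708706906805, 209.5700635144066], [0.0, 0.0, 1.0]] [[0.8200088974251455, 0.3531561036553123, -0.45040667689832936, -84.83866906519516], [-0.5721809308420597, 0.5249876155594455, -0.6300769682268369, -922.7523543207201], [0.01394240023496575, 0.7743828316538316, 0.6325637039188082, 1042.957369741909], [0.0, 0.0, 0.0, 1.0]] dict_keys(['frame', 'K', 'world_from_camera'])
[[311.3289701824544, 0.0, 275.19002050732263], [0.0, 311.3289701824544, 213.4730046055874], [0.0, 0.0, 1.0]] [[-0.00039987479403681616, 0.9447506310833069, 0.327789696555338, 84.06580918945893], [0.9999999155892364, 0.0004087432354056053, 4.183880953794407e-05, -0.6683758579800747], [-9.445457938792753e-05, 0.32778968561664507, -0.9447507147823027, -142.8304893128706], [0.0, 0.0, 0.0, 1.0]]
```

View pics/top0.png

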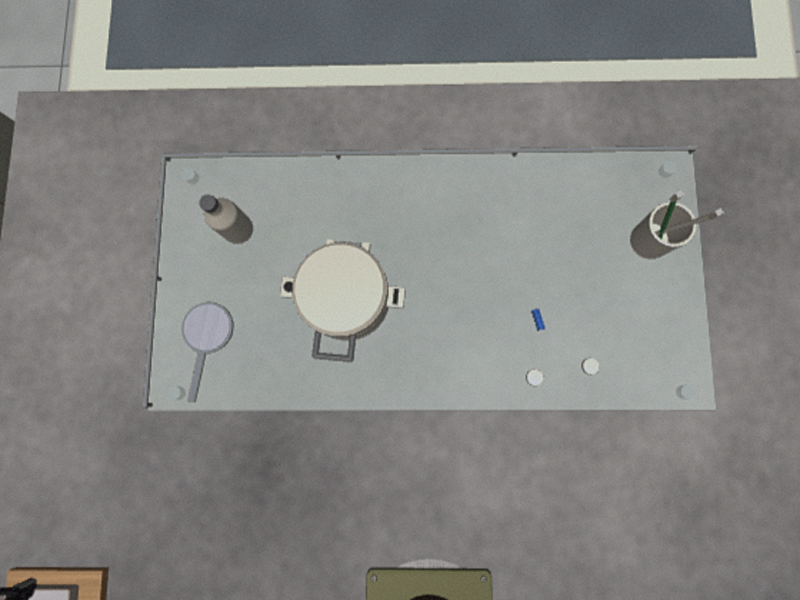

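View pics/side0.png

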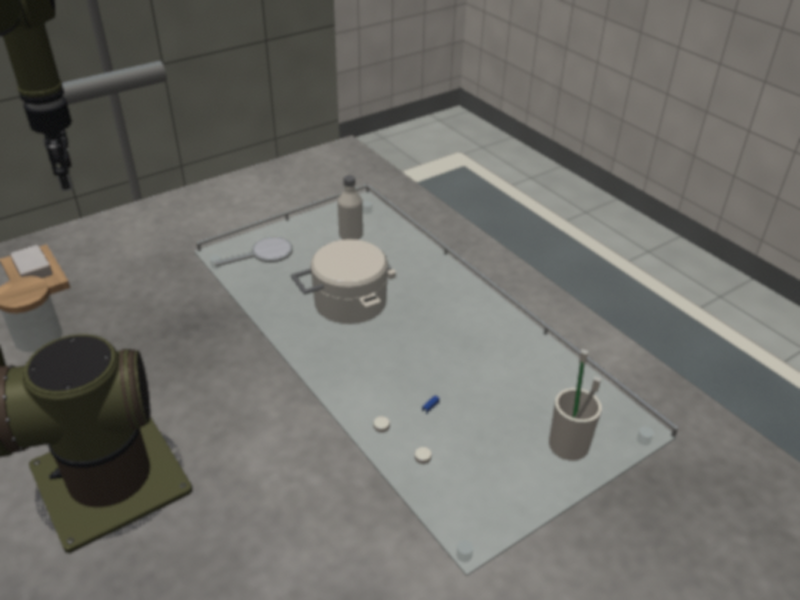

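The top picture shows the caddy at about (340,290), with the handle bar at (313–353,360). The round mark is at (288,287), which is the +y side, and the oblong mark is at (397,297), the -y side. The pucks are at (535,377) and (591,366), and the one clip is at (538,320). The side view agrees: two pucks, one clip.

```bash
cat > h.py <<'E'
import numpy as np,cv2
from scipy.spatial.transform import Rotation as R
from rig import robot,cams
def ray(K,T,uv,z):
    d=T[:3,:3]@np.array([(uv[0]-K[0,2])/K[0,0],-(uv[1]-K[1,2])/K[1,1],-1.])
    return T[:3,3]+d*(z-T[2,3])/d[2]
def tool():
    s=robot.state(); T=np.eye(4); T[:3,:3]=R.from_rotvec(s["eef_rot"]).as_matrix(); T[:3,3]=s["position"]; return T,s
def wrist(name=None,sc=1):
    T,s=tool(); c=cams.capture("wrist")
    if name: cv2.imwrite("pics/"+name,cv2.resize(c["frame"][:,:,::-1],None,fx=sc,fy=sc,interpolation=cv2.INTER_CUBIC))
    return c["frame"],c["K"],T@c["hand_eye"]
def go(p,yaw=None):
    """shift (m) in tool axes to world p (mm), turn deg so tool y axis is along world angle yaw (deg, mod 180)"""
    T,s=tool(); d=T[:3,:3].T@(np.array(p)-T[:3,3])/1000
    cur=np.degrees(np.arctan2(T[1,1],T[0,1])); t=0
    if yaw is not None: t=-((yaw-cur+90)%180-90)   # tool z down
    print("pos",T[:3,3].round(1),"yaw",round(cur,1),"tilt",T[:3,2].round(3),"q6",s["joints"].round(2),"shift",d.round(4),"turn",round(t,1))
def blobs(f,K,T,z):
    hsv=cv2.cvtColor(f,cv2.COLOR_RGB2HSV)
    for n,m in(("blue",cv2.inRange(hsv,(100,120,40),(130,255,255))),("white",cv2.inRange(f,(195,195,180),(255,255,255))),("dark",cv2.inRange(f,(0,0,0),(50,50,50)))):
        k,l,st,ce=cv2.connectedComponentsWithStats(m)
        for i in range(1,k):
            if 25<st[i,4]<9000:
                ys,xs=np.where(l==i); P=np.array([ray(K,T,(x,y),z)[:2] for x,y in zip(xs,ys)])
                w,v=np.linalg.eigh(np.cov(P.T)); print(n,ce[i].round(1),st[i,4],"world",P.mean(0).round(1),"axis deg",np.degrees(np.arctan2(v[1,1],v[0,1])).round(1),"size",(np.sqrt(w*12)).round(1))
E
python3 - <<'E'
from h import *
c=np.load("top.npz"); f,K,T=c["frame"],c["K"],c["world_from_camera"]
blobs(f,K,T,43)
for n,uv,z in(("round",(288,287),100),("bar",(397,297),100),("hL",(314,357),114),("hR",(353,360),114),("lidtop",(340,290),130),("mirror",(208,327),38),("holder",(672,225),130),("bottle",(208,202),180)):
    print(n,ray(K,T,np.array(uv)*.7,z).round(1))
c=np.load("side.npz"); K,T=c["K"],c["world_from_camera"]
for n,uv,z in(("p",(381,423),43),("p",(423,454),43),("clip",(430,404),42)): print(n,ray(K,T,np.array(uv)*.7,z).round(1))
tool();go([500,100,250],0)
E
```

```text
blue [376.5 223.1] 65 world [ 512.  -190.9] axis deg -165.4 size [11.6 33.8]
white [296.1  44.3] 8148 world [989.8   7.7] axis deg 89.4 size [ 144.5 1579.2]
white [459.7 159.8] 64 world [ 668.9 -402. ] axis deg -162.7 size [22.8 63.3]
white [236.9 202.3] 2703 world [566.1 150.5] axis deg 97.0 size [127.9 132.8]
white [272.9 207. ] 41 world [553.4  61.4] axis deg 175.4 size [ 8.  34.1]
white [280.3 207.4] 37 world [552.2  43. ] axis deg 173.9 size [ 7.6 30.2]
white [413.5 255.7] 80 world [ 433.  -275.6] axis deg 70.0 size [20.8 21.2]
white [374.3 263.6] 83 world [ 414.5 -181.9] axis deg 70.4 size [20.8 21.6]
dark [ 13.1 413.4] 225 world [ 74.8 658.9] axis deg 101.5 size [23.9 53.6]
dark [299.7 418.1] 61 world [69.9 -1.4] axis deg 90.5 size [ 6.3 46.8]
round [559.2 224.6 100. ]
bar [541.4  45.8 100. ]
hL [443.9 175.9 114. ]
hR [439.  114.1 114. ]
lidtop [548.1 134.3 130. ]
mirror [501.3 377.2  38. ]
holder [ 648.8 -390.9  130. ]
bottle [678.4 333.6 180. ]
p [ 413.6 -182.8   43. ]
p [ 432.9 -276.9   43. ]
clip [ 509.3 -193.6   42. ]
pos [157.5 552.4 230.6] yaw 74.1 tilt [-0.001 -0.002 -1.   ] q6 [ 1.22  0.31  1.51 -0.    1.33 -0.07] shift [-0.4534 -0.3412 -0.0189] turn 74.1
```

```bash
python3 -c "
from h import *
go([442.5,145.5,200],-5.7)"
```

```text
pos [157.5 552.4 230.6] yaw 74.1 tilt [-0.001 -0.002 -1.   ] q6 [ 1.22  0.31  1.51 -0.    1.33 -0.07] shift [-0.3856 -0.3131  0.031 ] turn 79.8
```

{"fn": "step_arm", "kwargs": {"series": [[0.5, -0.386, -0.313, 0.031, 79.8], [0.5, -0.386, -0.313, 0.031, 79.8], [0.5, -0.386, -0.313, 0.031, 79.8], [0.76, -0.386, -0.313, 0.031, 79.8], [0.76, -0.386, -0.313, 0.031, 79.8], [0.76, -0.386, -0.313, 0.031, 79.8], [0.76, -0.386, -0.313, 0.031, 79.8], [0.76, -0.386, -0.313, 0.031, 79.8]], "newtons": 30}}

```text
time_s: 0.95
position: [387.6, 224.3, 206.3]
eef_rot: [2.123, 2.316, 0.0]
ft_force: [0.2, 0.7, 0.2]
width: 0.243
grasp_force: 0.0
```

```bash
python3 -c "
from h import *
go([442.5,145.5,200],-5.7)"
```

```text
pos [387.6 224.3 206.3] yaw 5.0 tilt [ 0.  0. -1.] q6 [0.43 0.15 1.79 0.   1.2  0.34] shift [-0.0833  0.0478  0.0063] turn 10.7
```

{"fn": "step_arm", "kwargs": {"series": [[0.76, -0.083, 0.048, 0.006, 10.7], [0.76, -0.083, 0.048, 0.006, 10.7], [0.76, -0.083, 0.048, 0.006, 10.7], [0.76, -0.083, 0.048, 0.006, 10.7]]}}

```text
time_s: 1.35
position: [442.6, 147.0, 200.0]
eef_rot: [-2.326, -2.111, 0.001]
ft_force: [-0.1, -0.4, 0.9]
width: 0.242
grasp_force: 0.0
```

```bash
python3 -c "
from h import *
f,K,T=wrist('w1.png',1.4)
np.savez('w.npz',K=K,T=T)
go([442.5,145.5,104],-5.7)"
```

```text
pos [441.9 147.9 200.1] yaw -5.4 tilt [-0.001  0.    -1.   ] q6 [0.23 0.18 1.77 0.   1.19 0.33] shift [-0.0023  0.001   0.096 ] turn 0.3
```

View pics/w1.png

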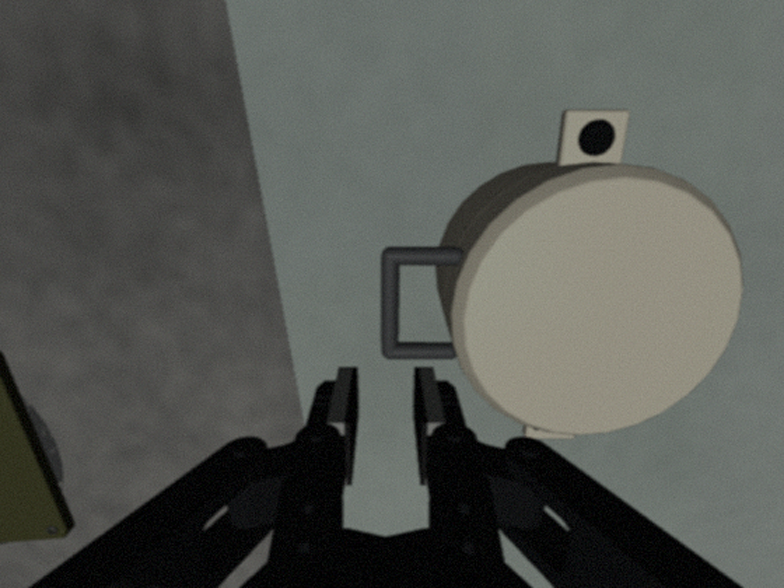

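The handle bar runs along column 390, rows 256–350. The round mark is at (597,137), and the fingers straddle the bar's column.

```bash
python3 -c "
from h import *
d=np.load('w.npz');K,T=d['K'],d['T']
for uv,z in(((390,254),114),((391,352),114),((597,137),100)): print(ray(K,T,np.array(uv)/1.4,z).round(1))"
```

```text
[448.3 176.5 114. ]
[443.4 118.6 114. ]
[561.6 224.9 100. ]
```

{"fn": "step_arm", "kwargs": {"series": [[0.76, -0.001, 0.0025, 0.04, 0.2], [0.76, -0.001, 0.0025, 0.07, 0.2], [0.76, -0.001, 0.0025, 0.098, 0.2], [0.76, -0.001, 0.0025, 0.098, 0.2], [1, -0.001, 0.0025, 0.098, 0.2], [1, -0.001, 0.0025, 0.098, 0.2], [1, -0.001, 0.0025, 0.098, 0.2], [1, -0.001, 0.0025, 0.098, 0.2]], "newtons": 25}}

```text
time_s: 2.2
position: [445.1, 147.4, 103.5]
eef_rot: [2.327, 2.111, 0.003]
ft_force: [-0.3, 2.1, -0.7]
width: 0.107
grasp_force: 24.6
```

```bash
python3 -c "
from h import *
go([444,146,104],-5.2)
a=np.arange(0,1.72,.1)
r=188.8
for t in a: print(round(t,2), 'y',round((188-r*np.cos(t+.0902))/1000,4),'z',round((17-r*np.sin(t+.0902))/1000,4))"
```

```text
pos [445.1 147.4 103.5] yaw -5.6 tilt [ 0.002  0.001 -1.   ] q6 [0.23 0.31 1.9  0.   0.94 0.33] shift [-0.0015 -0.001  -0.0005] turn -0.4
0.0 y -0.0 z -0.0
0.1 y 0.0026 z -0.0187
0.2 y 0.0071 z -0.037
0.3 y 0.0134 z -0.0548
0.4 y 0.0214 z -0.0719
0.5 y 0.0311 z -0.0881
0.6 y 0.0424 z -0.1032
0.7 y 0.0551 z -0.1171
0.8 y 0.0692 z -0.1297
0.9 y 0.0844 z -0.1409
1.0 y 0.1007 z -0.1504
1.1 y 0.1179 z -0.1583
1.2 y 0.1357 z -0.1644
1.3 y 0.1541 z -0.1687
1.4 y 0.1728 z -0.1712
1.5 y 0.1917 z -0.1718
1.6 y 0.2105 z -0.1705
1.7 y 0.2291 z -0.1673
```

{"fn": "step_arm", "kwargs": {"series": [[1, 0, 0.0026, -0.0187, 0], [1, 0, 0.0071, -0.037, 0], [1, 0, 0.0134, -0.0548, 0], [1, 0, 0.0214, -0.0719, 0], [1, 0, 0.0311, -0.0881, 0], [1, 0, 0.0424, -0.1032, 0], [1, 0, 0.0551, -0.1171, 0], [1, 0, 0.0692, -0.1297, 0]]}}

```text
time_s: 3.0
position: [512.8, 140.7, 233.6]
eef_rot: [-2.325, -2.109, -0.0]
ft_force: [-3.1, 2.2, 1.2]
width: 0.099
grasp_force: 24.5
```

{"fn": "step_arm", "kwargs": {"series": [[1, 0, 0.0152, -0.0112, 0], [1, 0, 0.0315, -0.0207, 0], [1, 0, 0.0487, -0.0286, 0], [1, 0, 0.0665, -0.0347, 0], [1, 0, 0.0849, -0.039, 0], [1, 0, 0.1036, -0.0415, 0], [1, 0, 0.1225, -0.0421, 0], [1, 0, 0.1225, -0.0421, 0]]}}

```text
time_s: 3.8
position: [638.3, 128.2, 275.4]
eef_rot: [2.326, 2.109, 0.006]
ft_force: [-0.2, 1.1, 5.6]
width: 0.1
grasp_force: 25.5
```

{"fn": "step_arm", "kwargs": {"series": [[1, 0, 0.0188, 0.0013, 0], [1, 0, 0.0374, 0.0045, 0], [1, 0, 0.0374, 0.0045, 0], [0.7, 0, 0.0374, 0.0045, 0], [0.7, 0, 0.0374, 0.0045, 0], [0.7, 0, 0.0374, 0.0045, 0], [0.7, 0, 0.0374, -0.03, 0], [0.7, 0, 0.0374, -0.06, 0]]}}

```text
time_s: 4.6
position: [671.4, 124.4, 334.2]
eef_rot: [-2.325, -2.11, 0.004]
ft_force: [0.7, -0.0, 0.7]
width: 0.296
grasp_force: 0.0
```

```bash
python3 -c "
from h import *
go([470,143,320],-5.2)"
```

```text
pos [671.4 124.4 334.2] yaw -5.6 tilt [-0.003 -0.    -1.   ] q6 [ 0.12  0.41  1.09 -0.    1.65  0.22] shift [-0.001  -0.2023  0.0148] turn -0.4
```

{"fn": "step_arm", "kwargs": {"series": [[0.7, 0, -0.05, 0, 0], [0.7, -0.01, -0.1, 0, 0], [0.7, -0.048, -0.137, 0.02, 0.4], [0.7, -0.048, -0.137, 0.074, 0.4], [0.7, -0.048, -0.137, 0.074, 0.4], [0.7, -0.048, -0.137, 0.074, 0.4]]}}

```text
time_s: 5.2
position: [530.6, 90.0, 259.4]
eef_rot: [-2.333, -2.101, 0.004]
ft_force: [-0.4, 0.5, 0.9]
width: 0.297
grasp_force: 0.0
```

```bash
python3 -c "
from h import *
f,K,T=wrist('w2.png',1.4)
np.savez('w.npz',K=K,T=T)
go([551.5,136.3,150],-5.2)"
```

```text
pos [532.9  90.3 261. ] yaw -6.0 tilt [ 0.001  0.    -1.   ] q6 [0.09 0.24 1.53 0.   1.37 0.19] shift [0.0476 0.0136 0.1111] turn -0.8
```

View pics/w2.png

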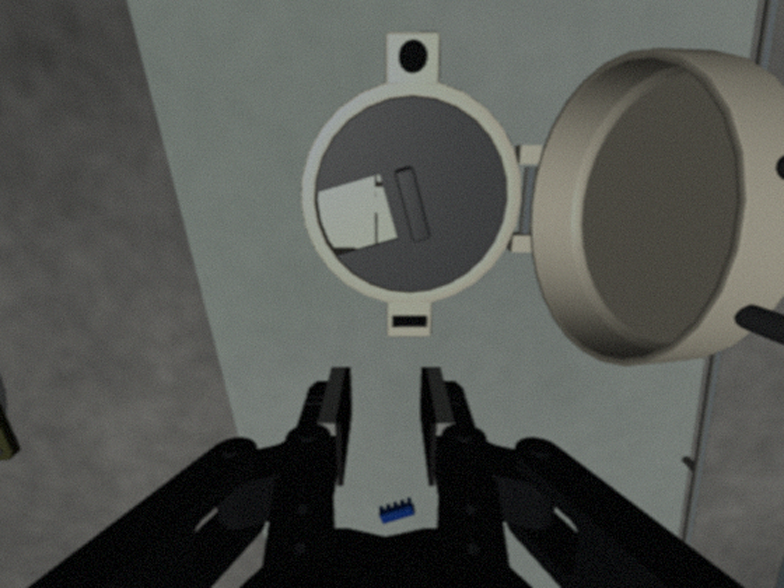

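The lid is open. The cap's finger bar runs from about (404,170) to (421,239), so the dial is somewhat off zero. Marks: round at (413,56), oblong at (409,321).

```bash
python3 -c "
from h import *
d=np.load('w.npz');K,T=d['K'],d['T']
P=[ray(K,T,np.array(uv)/1.4,z).round(1) for uv,z in(((413,56),100),((409,321),100),((403,170),124),((421,239),124))]
print(P,(P[0]+P[1])/2,(P[2]+P[3])/2)
for a,b in((0,1),(2,3)): v=P[a]-P[b]; print(np.hypot(v[0],v[1]),np.degrees(np.arctan2(v[1],v[0]))-90)
go([551.5,136.3,150],-5.2)"
```

```text
[array([561.8, 224.6, 100. ]), array([544.1,  49.9, 100. ]), array([548.8, 159.4, 124. ]), array([556.5, 115.6, 124. ])] [552.95 137.25 100.  ] [552.65 137.5  124.  ]
175.59436209628143 -5.7852688434339115
44.47167637946654 9.970663290166343
pos [532.9  90.3 261. ] yaw -6.0 tilt [ 0.001  0.    -1.   ] q6 [0.09 0.24 1.53 0.   1.37 0.19] shift [0.0476 0.0136 0.1111] turn -0.8
```

{"fn": "step_arm", "kwargs": {"series": [[0.65, 0.0485, 0.0144, 0.03, -8], [0.65, 0.0485, 0.0144, 0.07, -16], [0.65, 0.0485, 0.0144, 0.11, -16], [0.65, 0.0485, 0.0144, 0.14, -16], [0.65, 0.0485, 0.0144, 0.16, -16], [0.65, 0.0485, 0.0144, 0.16, -16]]}}

```text
time_s: 5.85
position: [552.4, 137.4, 98.8]
eef_rot: [-2.017, -2.407, 0.002]
ft_force: [-1.0, -1.0, 0.6]
width: 0.349
grasp_force: 0.0
```

{"fn": "step_arm", "kwargs": {"series": [[1, 0, 0, 0, 0], [1, 0, 0, 0, 0], [1, 0, 0, 0, 0], [1, 0, 0, 0, 0]], "newtons": 40}}

```text
time_s: 6.25
position: [552.7, 137.2, 101.8]
eef_rot: [2.018, 2.405, 0.005]
ft_force: [-0.7, 1.4, 2.0]
width: 0.133
grasp_force: 41.4
```

```bash
python3 -c "
from h import *
go([552.3,137,101],84.4)"
```

```text
pos [552.7 137.2 101.8] yaw 10.0 tilt [ 0.004  0.001 -1.   ] q6 [ 0.17  0.42  1.69  0.    1.03 -0.01] shift [-0.0001 -0.0004  0.0008] turn -74.4
```

{"fn": "step_arm", "kwargs": {"series": [[1, 0, 0, 0, -8], [1, 0, 0, 0, -16], [1, 0, 0, 0, -24], [1, 0, 0, 0, -32], [1, 0, 0, 0, -40], [1, 0, 0, 0, -48], [1, 0, 0, 0, -56], [1, 0, 0, 0, -64]]}}

```text
time_s: 7.05
position: [553.3, 137.8, 101.8]
eef_rot: [0.428, 3.108, 0.005]
ft_force: [1.0, 4.2, 0.9]
width: 0.129
grasp_force: 41.2
```

{"fn": "step_arm", "kwargs": {"series": [[1, 0, 0, 0, -8], [1, 0, 0, 0, -10.5], [1, 0, 0, 0, -10.5], [0.65, 0, 0, 0, -10.5], [0.65, 0, 0, 0, -10.5], [0.65, 0, 0, 0, -10.5], [0.65, 0, 0, -0.04, -10.5], [0.65, 0, 0, -0.08, -10.5]]}}

```text
time_s: 7.85
position: [549.6, 136.0, 179.4]
eef_rot: [-0.151, -3.133, 0.003]
ft_force: [0.9, 0.6, 0.4]
width: 0.355
grasp_force: 0.0
```

```bash
python3 -c "
from h import *
c=cams.capture('top'); f,K,T=c['frame'],c['K'],c['world_from_camera']
blobs(f,K,T,43)
go([512,-191,200],14.6); go([512,-191,200],104.6)"
```

```text
blue [376.5 223.1] 63 world [ 511.9 -190.9] axis deg -164.7 size [11.2 34.1]
white [17.9 53.7] 86 world [977.  750.9] axis deg -171.1 size [31.8 37.7]
white [468.5 117.2] 33 world [ 780.  -432.3] axis deg 84.2 size [16.5 21.3]
white [113.8 210.4] 1338 world [549.7 458.1] axis deg -179.8 size [ 25.  401.8]
white [247.4 134. ] 253 world [742.6 127.2] axis deg 69.4 size [32.6 65.9]
white [466.4 154. ] 261 world [ 683.8 -419.4] axis deg -156.8 size [ 80.  120.3]
white [480. 146.] 48 world [ 703.8 -454.5] axis deg 45.8 size [ 9.  41.4]
white [258.5 191.6] 1090 world [593.1  97.4] axis deg -167.1 size [ 74.3 207. ]
white [294.1 184.9] 41 world [608.6   8.8] axis deg 135.1 size [21.  30.9]
white [165.8 227.6] 223 world [504.3 325. ] axis deg -178.2 size [ 13.9 214.1]
white [206.7 209.1] 194 world [549.3 225.4] axis deg -143.7 size [28.5 89.1]
white [182.4 203.9] 109 world [562.9 286.6] axis deg 107.0 size [32.1 49.4]
white [194.1 255.4] 27 world [435.5 252.4] axis deg -135.9 size [12.2 31.8]
white [ 29.  416.4] 229 world [ 68.7 620.9] axis deg 91.0 size [13.4 85.9]
dark [232.7 131.2] 187 wo
[... 470 characters left out ...]
] axis deg -178.3 size [10.8 35.8]
dark [246.3 257.8] 36 world [429.4 125.1] axis deg 177.0 size [13.8 49.6]
dark [247.1 290.4] 305 world [352.3 122. ] axis deg -169.9 size [ 22.7 120.9]
dark [236.3 360.7] 1884 world [193.8 144.8] axis deg -170.0 size [ 48.3 276.6]
dark [ 86.2 400.3] 114 world [104.3 490.4] axis deg 166.7 size [13.9 60.1]
dark [299.5 418.2] 56 world [69.7 -1. ] axis deg 90.5 size [ 5.7 46.6]
pos [554.5 137.  187.4] yaw 84.5 tilt [ 0.009  0.001 -1.   ] q6 [ 0.17  0.33  1.58 -0.    1.21 -1.31] shift [ 0.0108 -0.3305 -0.0133] turn 69.9
pos [554.5 137.  187.4] yaw 84.5 tilt [ 0.009  0.001 -1.   ] q6 [ 0.17  0.33  1.58 -0.    1.21 -1.31] shift [ 0.0108 -0.3305 -0.0133] turn -20.1
```

{"fn": "step_arm", "kwargs": {"series": [[0.5, 0.011, -0.331, -0.013, -20], [0.5, 0.011, -0.331, -0.013, -20], [0.5, 0.011, -0.331, -0.013, -20], [0.5, 0.011, -0.331, -0.013, -20], [0.5, 0.011, -0.331, -0.013, -20], [0.5, 0.011, -0.331, -0.013, -20], [0.5, 0.011, -0.331, -0.013, -20], [0.5, 0.011, -0.331, -0.013, -20]]}}

```text
time_s: 8.7
position: [508.2, -197.1, 193.3]
eef_rot: [-0.388, 3.117, -0.005]
ft_force: [0.9, 0.2, 0.3]
width: 0.495
grasp_force: 0.0
```

```bash
python3 -c "
from h import *
go([512,-191,200],104.6)
f,K,T=wrist('w3.png',1.4)
blobs(f,K,T,40)"
```

```text
pos [ 508.2 -197.1  193.3] yaw 104.2 tilt [ 0.001 -0.003 -1.   ] q6 [-0.45  0.3   1.62 -0.    1.22 -2.26] shift [-0.0052  0.005  -0.0067] turn -0.4
blue [281.8 201.7] 396 world [ 512.7 -190.6] axis deg -164.4 size [11.4 36. ]
dark [522.2 295. ] 4423 world [552.9  93.9] axis deg -167.6 size [ 65.3 135.1]
dark [ 60.7 291.7] 3908 world [ 674.1 -401.5] axis deg 154.5 size [ 79.3 112.9]
dark [530.6 315.2] 261 world [573.3 116. ] axis deg 175.0 size [12.4 31.8]
dark [  6.4 311.8] 140 world [ 715.7 -460.6] axis deg 138.5 size [15.8 22.7]
dark [550.6 348.1] 832 world [609.8 162.4] axis deg -151.5 size [22.8 94.9]
dark [ 33.6 355.8] 29 world [ 772.9 -430.8] axis deg 145.5 size [ 4.  19.9]
dark [523.5 384. ] 191 world [667.3 158.8] axis deg -140.2 size [17.9 22.6]
dark [541.4 395.6] 39 world [678.9 190. ] axis deg 115.1 size [ 9.8 15.2]
```

View pics/w3.png

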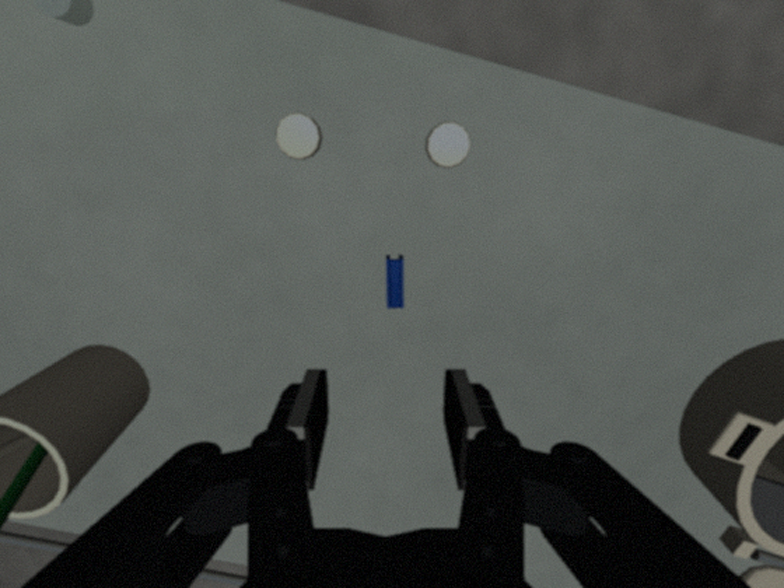

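The clip is at (395,282), aligned with the fingers, and the pucks are at (298,136) and (448,145).

{"fn": "step_arm", "kwargs": {"series": [[0.5, -0.0055, 0.0051, 0.05, -1], [0.5, -0.0055, 0.0051, 0.1, -1], [0.5, -0.0055, 0.0051, 0.14, -1], [0.5, -0.0055, 0.0051, 0.16, -1], [0.5, -0.0055, 0.0051, 0.16, -1]]}}

```text
time_s: 9.25
position: [511.2, -183.4, 30.5]
eef_rot: [0.426, -3.108, -0.005]
ft_force: [-0.5, 0.4, -0.2]
width: 0.499
grasp_force: 0.0
```

{"fn": "step_arm", "kwargs": {"series": [[1, 0, 0, 0, 0], [1, 0, 0, 0, 0], [1, 0, 0, 0, 0], [1, 0, 0, 0, 0], [1, 0, 0, -0.05, 0], [1, 0, 0, -0.1, 0], [1, 0, 0, -0.15, 0]]}}

```text
time_s: 9.95
position: [512.2, -185.2, 184.8]
eef_rot: [0.424, -3.112, -0.001]
ft_force: [0.7, -0.5, -0.0]
width: 0.124
grasp_force: 40.9
```

```bash
python3 -c "
from h import *
c=np.array([552.3,137]); y=np.array([.0976,.9952])
go([*(c-40*y),190],174.4);go([*(c-40*y),190],-5.6)"
```

```text
pos [ 512.2 -185.2  184.8] yaw 105.5 tilt [-0.001  0.    -1.   ] q6 [-0.42  0.31  1.64  0.    1.2  -2.27] shift [-0.1104  0.2624 -0.0051] turn -68.9
pos [ 512.2 -185.2  184.8] yaw 105.5 tilt [-0.001  0.    -1.   ] q6 [-0.42  0.31  1.64  0.    1.2  -2.27] shift [-0.1104  0.2624 -0.0051] turn -68.9
```

{"fn": "step_arm", "kwargs": {"series": [[1, -0.11, 0.262, -0.005, 111], [1, -0.11, 0.262, -0.005, 111], [1, -0.11, 0.262, -0.005, 111], [1, -0.11, 0.262, -0.005, 111], [1, -0.11, 0.262, -0.005, 111], [1, -0.11, 0.262, -0.005, 111], [1, -0.11, 0.262, -0.005, 111], [1, -0.11, 0.262, -0.005, 111]]}}

```text
time_s: 10.75
position: [548.6, 99.2, 188.7]
eef_rot: [1.294, 2.862, 0.002]
ft_force: [-0.3, -0.9, 0.3]
width: 0.129
grasp_force: 40.9
```

```bash
python3 -c "
from h import *
c=np.array([552.3,137]); y=np.array([.0976,.9952])
go([*(c-40*y),190],-5.6)"
```

```text
pos [548.6  99.2 188.7] yaw 41.3 tilt [ 0.001  0.001 -1.   ] q6 [ 0.1   0.32  1.61  0.    1.22 -0.62] shift [-0.0014 -0.0015 -0.0013] turn 46.9
```

{"fn": "step_arm", "kwargs": {"series": [[1, 0, 0, 0, 47], [1, 0, 0, 0, 47], [1, 0, 0, 0, 47], [1, 0, 0, 0, 47], [1, 0, 0, 0, 47], [1, 0, 0, 0, 47], [1, 0, 0, 0, 47], [1, 0, 0, 0, 47]]}}

```text
time_s: 11.55
position: [548.5, 96.4, 188.5]
eef_rot: [2.323, 2.114, 0.0]
ft_force: [0.1, -0.2, -1.3]
width: 0.125
grasp_force: 40.9
```

```bash
python3 -c "
from h import *
c=np.array([552.3,137]); y=np.array([.0976,.9952])
f,K,T=wrist('w4.png',1.4); np.savez('w.npz',K=K,T=T)
go([*(c-40*y),190],-5.6)"
```

```text
pos [548.5  96.4 188.4] yaw -5.4 tilt [ 0.  0. -1.] q6 [ 0.1   0.32  1.61 -0.    1.22  0.19] shift [ 0.0007 -0.0002 -0.0016] turn 0.2
```

View pics/w4.png

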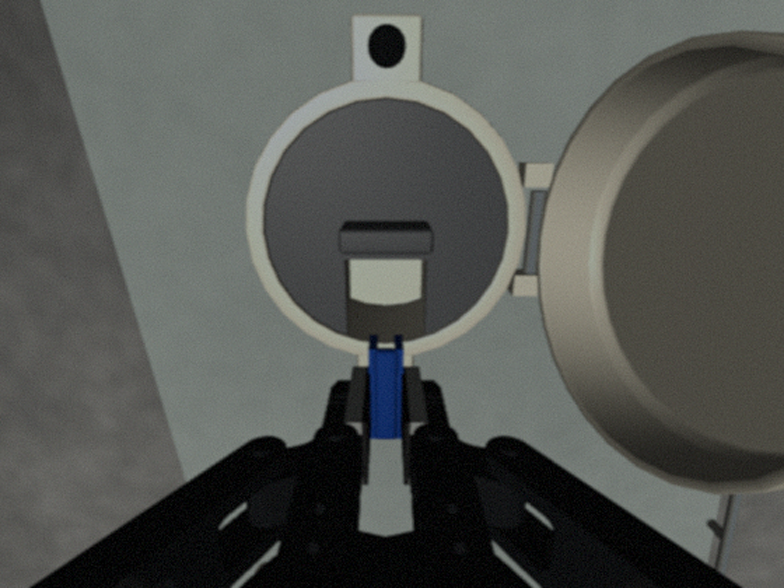

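The opening, around (385,290), lies over the oblong-mark pocket, and the clip is held at (386,395), lined up with it.

{"fn": "step_arm", "kwargs": {"series": [[1, 0.0005, 0, 0.04, 0], [1, 0.0005, 0, 0.07, 0], [1, 0.0005, 0, 0.0855, 0], [1, 0.0005, 0, 0.0855, 0], [0.72, 0.0005, 0, 0.0855, 0], [0.72, 0.0005, 0, 0.0855, 0], [0.72, 0.0005, 0, 0.0855, 0], [0.72, 0.0005, 0, 0.0855, 0]]}}

```text
time_s: 12.4
position: [549.4, 97.0, 103.8]
eef_rot: [2.324, 2.112, 0.003]
ft_force: [-0.3, 0.6, -0.0]
width: 0.284
grasp_force: 0.0
```

{"fn": "step_arm", "kwargs": {"series": [[0.72, 0, 0, -0.045, 0], [0.72, -0.02, 0, -0.09, 0], [0.72, -0.04, 0, -0.13, 0], [0.72, -0.04, 0, -0.13, 0], [0.72, -0.04, 0, -0.13, 0]]}}

```text
time_s: 12.9
position: [545.5, 56.9, 234.4]
eef_rot: [2.325, 2.11, 0.005]
ft_force: [0.2, 0.2, -1.1]
width: 0.277
grasp_force: 0.0
```

```bash
python3 -c "
from h import *
f,K,T=wrist('w5.png',1.4); np.savez('w.npz',K=K,T=T)
go([552.3,137,101],84.4)"
```

```text
pos [544.4  57.2 232.8] yaw -5.5 tilt [ 0.  0. -1.] q6 [0.03 0.27 1.56 0.   1.31 0.12] shift [8.020e-02 1.000e-04 1.318e-01] turn -89.9
```

View pics/w5.png

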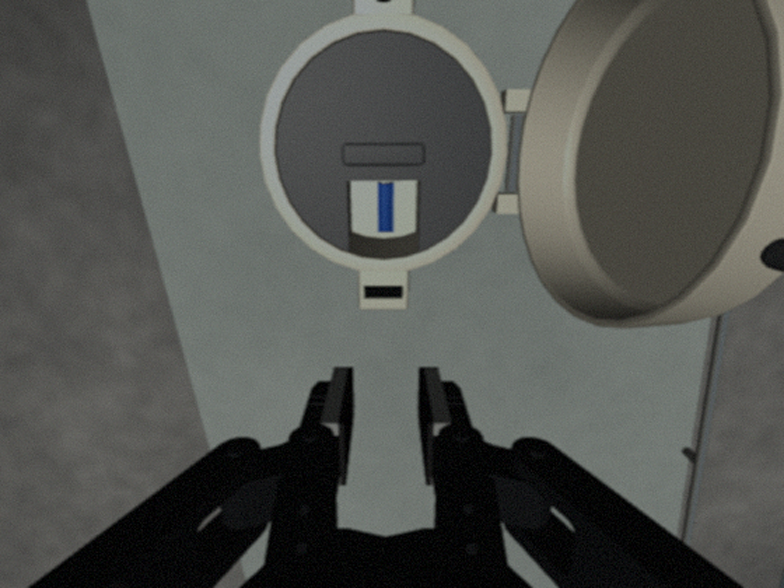

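The clip lies flat in the pocket at (385,205). Next I turn the cap to the round-mark side.

{"fn": "step_arm", "kwargs": {"series": [[0.65, 0.04, 0, 0.01, -8.5], [0.65, 0.08, 0, 0.02, -17], [0.65, 0.08, 0, 0.02, -25.5], [0.65, 0.08, 0, 0.03, -34], [0.65, 0.08, 0, 0.04, -42.5], [0.65, 0.08, 0, 0.05, -51], [0.65, 0.08, 0, 0.05, -59.5], [0.65, 0.08, 0, 0.05, -68]]}}

```text
time_s: 13.75
position: [550.3, 137.2, 179.7]
eef_rot: [-0.735, -3.049, 0.003]
ft_force: [0.4, 0.1, 0.2]
width: 0.347
grasp_force: 0.0
```

{"fn": "step_arm", "kwargs": {"series": [[0.65, 0, 0, 0, -8.5], [0.65, 0, 0, 0, -17], [0.65, 0, 0, 0, -22], [0.65, 0, 0, 0, -22], [0.65, 0, 0, 0, -22]]}}

```text
time_s: 14.25
position: [551.4, 137.0, 181.2]
eef_rot: [-0.153, -3.135, 0.001]
ft_force: [-0.5, 0.3, 0.7]
width: 0.355
grasp_force: 0.0
```

```bash
python3 -c "
from h import *
go([552.3,137,101],84.4)"
```

```text
pos [551.4 137.  181.2] yaw 84.4 tilt [-0.003 -0.    -1.   ] q6 [ 0.17  0.34  1.59  0.    1.21 -1.3 ] shift [-0.0011  0.0001  0.0802] turn 0.0
```

{"fn": "step_arm", "kwargs": {"series": [[0.65, 0, 0, 0.04, 0], [0.65, 0, 0, 0.07, 0], [0.65, 0, 0, 0.08, 0], [0.65, 0, 0, 0.08, 0], [1, 0, 0, 0.08, 0], [1, 0, 0, 0.08, 0], [1, 0, 0, 0.08, 0], [1, 0, 0, 0.08, 0]]}}

```text
time_s: 15.05
position: [553.5, 137.8, 103.8]
eef_rot: [0.151, 3.135, 0.003]
ft_force: [0.7, 6.0, -0.0]
width: 0.126
grasp_force: 43.3
```

{"fn": "step_arm", "kwargs": {"series": [[1, 0, 0, 0, 8], [1, 0, 0, 0, 16], [1, 0, 0, 0, 24], [1, 0, 0, 0, 32], [1, 0, 0, 0, 40], [1, 0, 0, 0, 48], [1, 0, 0, 0, 56], [1, 0, 0, 0, 64]]}}

```text
time_s: 15.85
position: [552.8, 137.0, 103.8]
eef_rot: [1.797, 2.576, 0.002]
ft_force: [-0.0, 3.4, 0.2]
width: 0.13
grasp_force: 43.6
```

{"fn": "step_arm", "kwargs": {"series": [[1, 0, 0, 0, 8], [1, 0, 0, 0, 16], [1, 0, 0, 0, 24], [1, 0, 0, 0, 32], [1, 0, 0, 0, 40], [1, 0, 0, 0, 48], [1, 0, 0, 0, 56], [1, 0, 0, 0, 64]]}}

```text
time_s: 16.65
position: [551.7, 137.3, 103.8]
eef_rot: [-2.889, -1.231, 0.0]
ft_force: [-1.9, 4.5, 2.4]
width: 0.126
grasp_force: 43.8
```

{"fn": "step_arm", "kwargs": {"series": [[1, 0, 0, 0, 8], [1, 0, 0, 0, 16], [1, 0, 0, 0, 24], [1, 0, 0, 0, 32], [1, 0, 0, 0, 40], [1, 0, 0, 0, 48], [1, 0, 0, 0, 52], [1, 0, 0, 0, 52]]}}

```text
time_s: 17.45
position: [551.5, 138.1, 103.8]
eef_rot: [-3.135, 0.154, 0.002]
ft_force: [-2.2, 5.9, 2.5]
width: 0.129
grasp_force: 43.8
```

```bash
python3 -c "
from h import *
go([552.3,137,101],-95.6)"
```

```text
pos [551.5 138.1 103.8] yaw -95.6 tilt [-0.001  0.002 -1.   ] q6 [0.17 0.42 1.69 0.   1.03 1.84] shift [0.0009 0.0011 0.0028] turn -0.0
```

{"fn": "step_arm", "kwargs": {"series": [[0.65, 0, 0, 0, 0], [0.65, 0, 0, 0, 0], [0.65, 0, 0, 0, 0], [0.65, 0, 0, -0.04, 0], [0.65, 0, 0, -0.09, 0], [0.55, 0, 0, -0.1, 0], [0.55, 0, 0, -0.1, 0]]}}

```text
time_s: 18.15
position: [554.6, 136.7, 205.7]
eef_rot: [-3.137, 0.151, -0.01]
ft_force: [-0.2, -1.2, -0.4]
width: 0.45
grasp_force: 0.0
```

```bash
python3 -c "
from h import *
go([414.5,-182,190],-5.6)"
```

```text
pos [554.6 136.7 205.7] yaw -95.5 tilt [ 0.007  0.001 -1.   ] q6 [ 0.17  0.32  1.56 -0.    1.26  1.84] shift [-0.1089  0.3307  0.0146] turn -89.9
```

{"fn": "step_arm", "kwargs": {"series": [[0.5, -0.11, 0.331, 0.015, -90], [0.5, -0.11, 0.331, 0.015, -90], [0.5, -0.11, 0.331, 0.015, -90], [0.5, -0.11, 0.331, 0.015, -90], [0.5, -0.11, 0.331, 0.015, -90], [0.5, -0.11, 0.331, 0.015, -90], [0.5, -0.11, 0.331, 0.015, -90], [0.5, -0.11, 0.331, 0.015, -90]]}}

```text
time_s: 18.95
position: [409.4, -182.2, 186.0]
eef_rot: [-2.761, -1.494, 0.004]
ft_force: [1.0, 0.4, -0.4]
width: 0.502
grasp_force: 0.0
```

```bash
python3 -c "
from h import *
go([414.5,-182,190],-5.6)"
```

```text
pos [ 409.4 -182.2  186. ] yaw -33.2 tilt [-0.003  0.001 -1.   ] q6 [-0.51  0.18  1.82 -0.    1.15  0.07] shift [ 0.003   0.0041 -0.0041] turn -27.6
```

{"fn": "step_arm", "kwargs": {"series": [[0.5, 0.002, 0.002, 0, -8.5], [0.5, 0.002, 0.002, 0, -17], [0.5, 0.002, 0.002, 0, -27.6], [0.5, 0.002, 0.002, 0, -27.6], [0.5, 0.002, 0.002, 0, -27.6], [0.5, 0.002, 0.002, 0, -27.6]]}}

```text
time_s: 19.55
position: [413.8, -180.0, 186.6]
eef_rot: [-2.331, -2.102, 0.002]
ft_force: [0.5, 0.9, -0.6]
width: 0.502
grasp_force: 0.0
```

```bash
cat >> h.py <<'E'
def pucks(f,K,T,z=43):
    hsv=cv2.cvtColor(f,cv2.COLOR_RGB2HSV)
    m=cv2.inRange(hsv,(0,0,165),(180,60,255)); k,l,st,ce=cv2.connectedComponentsWithStats(m)
    for i in range(1,k):
        if 40<st[i,4]<5000: print("white",ce[i].round(1),st[i].tolist(),ray(K,T,ce[i],z).round(1))
E
python3 -c "
from h import *
f,K,T=wrist('w6.png',1.4)
pucks(f,K,T)
go([414.5,-182,31],-5.6)
c=cams.capture('top');pucks(c['frame'],c['K'],c['world_from_camera'])"
```

```text
pos [ 414.  -180.   186.8] yaw -5.9 tilt [-0.002  0.001 -1.   ] q6 [-0.5   0.18  1.81 -0.    1.15 -0.4 ] shift [-0.002   0.001   0.1558] turn -0.3
white [32.   7.6] [21, 0, 26, 20, 201] [1114.2  727.2   43. ]
white [23.3 35.1] [0, 5, 47, 41, 682] [1031.9  742.2   43. ]
white [16.9 58.9] [0, 47, 42, 37, 854] [961.9 752.1  43. ]
white [225.4 204.8] [218, 197, 16, 17, 223] [559.6 179.   43. ]
white [429.8 284.5] [417, 282, 31, 5, 105] [ 365.3 -310.    43. ]
white [299.6 394.3] [281, 392, 39, 5, 127] [120.4  -1.6  43. ]
white [ 28.8 416.1] [10, 413, 38, 7, 261] [ 69.3 621.4  43. ]
```

View pics/w6.png

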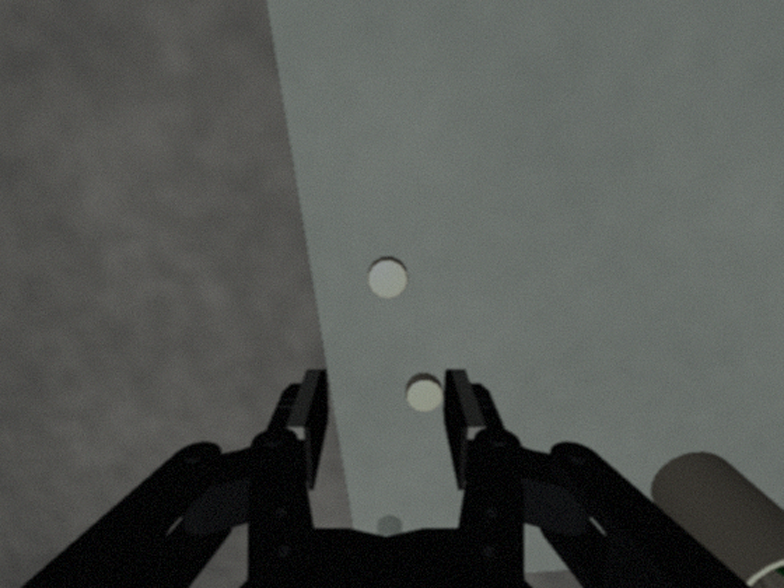

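The pucks are at (387,278), nearly under the tool, and at (424,395). I check their positions before going down.

```bash
python3 -c "
from h import *
T,s=tool(); c=cams.capture('wrist'); T=T@c['hand_eye']; K=c['K']
for uv in((387,278),(424,395)): print(ray(K,T,np.array(uv)/1.4,43).round(1))
p=ray(K,T,np.array((387,278))/1.4,43); go([p[0],p[1],31],-5.6)"
```

```text
[ 415.6 -180.6   43. ]
[ 434.  -274.9   43. ]
pos [ 414.4 -180.1  187.3] yaw -5.9 tilt [-0.001  0.    -1.   ] q6 [-0.5   0.18  1.81 -0.    1.15 -0.4 ] shift [-0.0004  0.0014  0.1563] turn -0.3
```

{"fn": "step_arm", "kwargs": {"series": [[0.5, -0.001, 0.001, 0.05, 0], [0.5, -0.001, 0.001, 0.1, 0], [0.5, -0.001, 0.001, 0.14, 0], [0.5, -0.001, 0.001, 0.1555, 0], [0.5, -0.001, 0.001, 0.1555, 0]]}}

```text
time_s: 20.2
position: [414.4, -180.7, 30.2]
eef_rot: [-2.329, -2.102, 0.002]
ft_force: [0.9, 0.1, 0.3]
width: 0.504
grasp_force: 0.0
```

{"fn": "step_arm", "kwargs": {"series": [[1, 0, 0, 0, 0], [1, 0, 0, 0, 0], [1, 0, 0, 0, 0], [1, 0, 0, 0, 0], [1, 0, 0, -0.05, 0], [1, 0, 0, -0.1, 0], [1, 0, 0, -0.155, 0], [1, 0, 0, -0.155, 0]]}}

```text
time_s: 21.0
position: [419.6, -183.5, 193.8]
eef_rot: [2.322, 2.097, 0.007]
ft_force: [0.7, -0.4, -0.3]
width: 0.303
grasp_force: 39.6
```

```bash
python3 -c "
from h import *
c=np.array([552.3,137]); y=np.array([.0976,.9952])
go([*(c+40*y),190],-5.6)"
```

```text
pos [ 419.6 -183.5  193.8] yaw -5.8 tilt [ 0.012 -0.007 -1.   ] q6 [-0.5   0.17  1.8   0.    1.15 -0.4 ] shift [0.3724 0.0992 0.003 ] turn -0.2
```

{"fn": "step_arm", "kwargs": {"series": [[1, 0.37, 0.104, -0.005, 0], [1, 0.37, 0.104, -0.005, 0], [1, 0.37, 0.104, -0.005, 0], [1, 0.37, 0.104, -0.005, 0], [1, 0.37, 0.104, -0.005, 0], [1, 0.37, 0.104, -0.005, 0], [1, 0.37, 0.104, -0.005, 0], [1, 0.37, 0.104, -0.005, 0]]}}

```text
time_s: 21.8
position: [557.2, 179.3, 191.8]
eef_rot: [-2.33, -2.107, -0.001]
ft_force: [0.2, -0.9, 0.7]
width: 0.301
grasp_force: 39.5
```

{"fn": "step_arm", "kwargs": {"series": [[1, 0, 0, 0, 0], [1, 0, 0, 0, 0], [1, 0, 0, 0, 0]]}}

```text
time_s: 22.1
position: [555.6, 175.1, 191.7]
eef_rot: [-2.332, -2.105, 0.003]
ft_force: [0.0, 0.1, -0.6]
width: 0.3
grasp_force: 39.5
```

```bash
python3 -c "
from h import *
c=np.array([552.3,137]); y=np.array([.0976,.9952])
go([*(c+40*y),103.5],-5.6); print(robot.state()['width'])
f,K,T=wrist('w7.png',1.4)"
```

```text
pos [555.6 175.1 191.7] yaw -5.9 tilt [-0.002 -0.001 -1.   ] q6 [ 0.23  0.35  1.55 -0.    1.25  0.34] shift [0.0019 0.0006 0.0882] turn -0.3
0.3002137311161658
```

View pics/w7.png

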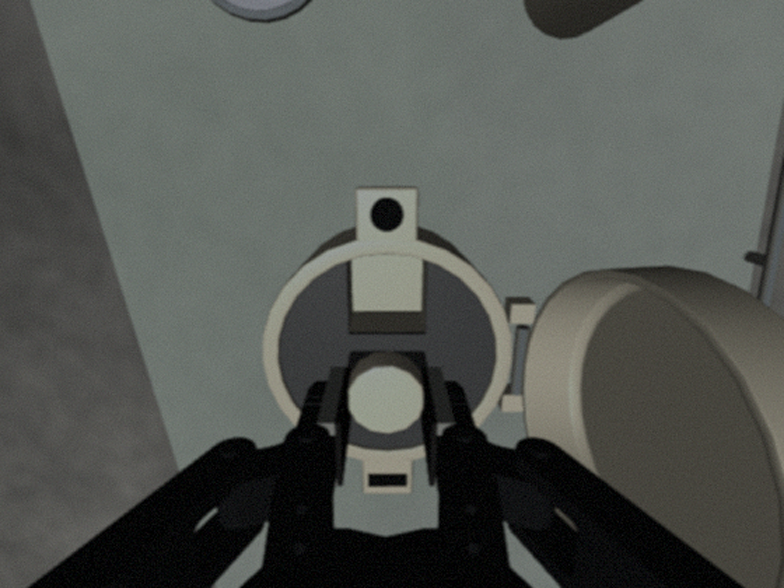

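The puck is held at (385,398), and the opening at (387,290) is over the round-mark pocket.

{"fn": "step_arm", "kwargs": {"series": [[1, 0.002, 0.0005, 0.04, 0], [1, 0.002, 0.0005, 0.07, 0], [1, 0.002, 0.0005, 0.088, 0], [1, 0.002, 0.0005, 0.088, 0], [0.52, 0.002, 0.0005, 0.088, 0], [0.52, 0.002, 0.0005, 0.088, 0], [0.52, 0.002, 0.0005, 0.088, 0], [0.52, 0.002, 0.0005, 0.088, 0]]}}

```text
time_s: 22.95
position: [558.2, 178.1, 105.5]
eef_rot: [2.331, 2.104, 0.003]
ft_force: [-0.7, -0.9, -0.3]
width: 0.483
grasp_force: 0.0
```

{"fn": "step_arm", "kwargs": {"series": [[0.5, 0, 0, -0.045, 0], [0.5, -0.04, 0, -0.09, 0], [0.5, -0.08, 0, -0.11, 0], [0.5, -0.1, 0, -0.11, 0], [0.5, -0.1, 0, -0.11, 0], [0.5, -0.1, 0, -0.11, 0]]}}

```text
time_s: 23.55
position: [547.2, 78.4, 214.8]
eef_rot: [2.333, 2.104, 0.002]
ft_force: [-0.3, 0.6, 0.3]
width: 0.501
grasp_force: 0.0
```

```bash
python3 -c "
from h import *
f,K,T=wrist('w8.png',1.4)
c=cams.capture('top');pucks(c['frame'],c['K'],c['world_from_camera'])
go([434,-275,187],-5.6)"
```

```text
white [22.  22.1] [0, 0, 48, 46, 2072] [1070.9  750.2   43. ]
white [17.1 59. ] [0, 47, 42, 37, 903] [961.7 751.4  43. ]
white [357.2  94.2] [346, 87, 24, 16, 123] [ 846.3 -154.5   43. ]
white [ 28.3 103.7] [13, 95, 33, 22, 233] [833.5 706.7  43. ]
white [ 10.6 108.7] [8, 104, 8, 11, 53] [820.2 752.5  43. ]
white [113.1 121.9] [110, 108, 11, 32, 44] [779.8 476.7  43. ]
white [ 92.  146.1] [88, 141, 8, 10, 42] [715. 527.  43.]
white [ 60.  203.5] [0, 143, 111, 118, 4244] [565.9 596.2  43. ]
white [ 81.  159.5] [74, 146, 14, 23, 83] [679.8 552.5  43. ]
white [224.2 243.9] [194, 170, 71, 115, 4578] [463.  179.6  43. ]
white [225.2 204.7] [218, 197, 16, 17, 223] [560.  179.6  43. ]
white [250.4 211.4] [248, 206, 5, 12, 48] [542.8 116.8  43. ]
white [102.4 255.5] [99, 237, 6, 35, 53] [435.8 478.2  43. ]
white [ 67.3 252.6] [61, 248, 13, 10, 43] [443.3 566.   43. ]
white [ 47.7 266.8] [43, 260, 10, 14, 49] [408.8 611.6  43. ]
white [330.7 300.3] [314, 288, 34, 31, 384] [329.2 -76.3  43. ]
white [382.7 298. ] [364, 288, 38, 23, 253] [ 334.3 -198.5   43. ]
white [ 23.9 306.3] [16, 299, 15, 13, 77] [314.9 660.3  43. ]
white [346.2 323.8] [338, 310, 15, 25, 140] [ 275.5 -111.3   43. ]
white [305.4 317. ] [298, 313, 16, 10, 90] [290.9 -16.3  43. ]
white [352.9 339.1] [319, 316, 88, 48, 1551] [ 241.4 -125.9   43. ]
white [450.5 345.8] [446, 335, 11, 22, 88] [ 227.3 -348.7   43. ]
white [301.3 394. ] [286, 391, 35, 6, 157] [120.9  -5.3  43. ]
white [ 28.7 416. ] [10, 413, 39, 7, 265] [ 69.4 621.6  43. ]
pos [547.   79.4 214. ] yaw -5.8 tilt [-0.001  0.001 -1.   ] q6 [0.07 0.29 1.58 0.   1.27 0.17] shift [-0.364  -0.0765  0.0268] turn -0.2
```

View pics/w8.png

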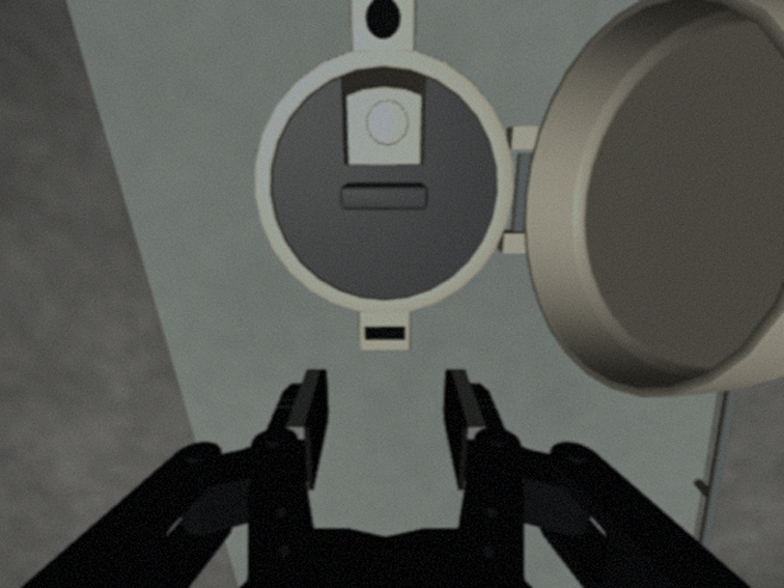

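The first puck lies on the pocket floor at (387,121). On to the second.

{"fn": "step_arm", "kwargs": {"series": [[0.5, -0.364, -0.076, 0.027, 0], [0.5, -0.364, -0.076, 0.027, 0], [0.5, -0.364, -0.076, 0.027, 0], [0.5, -0.364, -0.076, 0.027, 0], [0.5, -0.364, -0.076, 0.027, 0], [0.5, -0.364, -0.076, 0.027, 0], [0.5, -0.364, -0.076, 0.027, 0], [0.5, -0.364, -0.076, 0.027, 0]]}}

```text
time_s: 24.45
position: [433.9, -278.4, 186.4]
eef_rot: [-2.333, -2.104, 0.002]
ft_force: [0.3, 0.5, 0.2]
width: 0.496
grasp_force: 0.0
```

{"fn": "step_arm", "kwargs": {"series": [[0.5, 0, 0, 0, 0], [0.5, 0, 0, 0, 0], [0.5, 0, 0, 0, 0], [0.5, 0, 0, 0, 0]]}}

```text
time_s: 24.85
position: [435.1, -274.2, 187.2]
eef_rot: [-2.329, -2.108, -0.001]
ft_force: [-0.1, -0.7, -0.1]
width: 0.501
grasp_force: 0.0
```

```bash
python3 -c "
from h import *
f,K,T=wrist()
g=cv2.cvtColor(f,cv2.COLOR_RGB2HSV)
m=((g[:,:,1]<45)&(g[:,:,2]>135)).astype(np.uint8)
k,l,st,ce=cv2.connectedComponentsWithStats(m)
for i in range(1,k):
    if 100<st[i,4]<3000: print(ce[i],st[i],ray(K,T,ce[i],43))
go([434,-275,31.5],-5.6)"
```

```text
[272.85077519 198.84108527] [260 187  27  25 516] [ 433.22767148 -274.71324276   43.        ]
[531.56379822 346.94658754] [515 308  45  70 337] [ 710.12316811 -480.15317563   43.        ]
pos [ 435.1 -274.4  187.3] yaw -5.7 tilt [-0.  0. -1.] q6 [-0.64  0.26  1.69  0.    1.18 -0.55] shift [-0.0008 -0.0011  0.1558] turn -0.1
```

{"fn": "step_arm", "kwargs": {"series": [[0.5, -0.0005, -0.0015, 0.05, 0], [0.5, -0.0005, -0.0015, 0.1, 0], [0.5, -0.0005, -0.0015, 0.14, 0], [0.5, -0.0005, -0.0015, 0.1555, 0], [0.5, -0.0005, -0.0015, 0.1555, 0]]}}

```text
time_s: 25.4
position: [432.6, -274.6, 30.1]
eef_rot: [-2.328, -2.105, 0.001]
ft_force: [0.8, 0.7, 0.3]
width: 0.501
grasp_force: 0.0
```

{"fn": "step_arm", "kwargs": {"series": [[1, 0, 0, 0, 0], [1, 0, 0, 0, 0], [1, 0, 0, 0, 0], [1, 0, 0, 0, 0], [1, 0, 0, -0.05, 0], [1, 0, 0, -0.1, 0], [1, 0, 0, -0.155, 0], [1, 0, 0, -0.155, 0]]}}

```text
time_s: 26.2
position: [436.7, -279.0, 193.7]
eef_rot: [2.322, 2.096, 0.004]
ft_force: [1.0, -1.4, 0.6]
width: 0.301
grasp_force: 39.5
```

{"fn": "step_arm", "kwargs": {"series": [[1, 0, 0, 0, 0], [1, 0, 0, 0, 0], [1, 0, 0, 0, 0]]}}

```text
time_s: 26.5
position: [431.7, -275.2, 184.9]
eef_rot: [-2.329, -2.103, 0.001]
ft_force: [0.0, 0.9, 0.8]
width: 0.307
grasp_force: 39.5
```

```bash
python3 -c "
from h import *
c=np.array([552.3,137]); y=np.array([.0976,.9952])
go([*(c+40*y),192],-5.6)"
```

```text
pos [ 431.7 -275.2  184.9] yaw -5.8 tilt [-0.003  0.002 -1.   ] q6 [-0.65  0.26  1.7   0.    1.18 -0.55] shift [ 0.4623  0.0778 -0.0064] turn -0.2
```

{"fn": "step_arm", "kwargs": {"series": [[1, 0.462, 0.077, -0.007, 0], [1, 0.462, 0.077, -0.007, 0], [1, 0.462, 0.077, -0.007, 0], [1, 0.462, 0.077, -0.007, 0], [1, 0.462, 0.077, -0.007, 0], [1, 0.462, 0.077, -0.007, 0], [1, 0.462, 0.077, -0.007, 0], [1, 0.462, 0.077, -0.007, 0]]}}

```text
time_s: 27.3
position: [537.7, 111.6, 190.7]
eef_rot: [-2.33, -2.104, 0.005]
ft_force: [0.8, 0.4, -0.5]
width: 0.304
grasp_force: 39.5
```

```bash
python3 -c "
from h import *
c=np.array([552.3,137]); y=np.array([.0976,.9952])
go([*(c+40*y),192],-5.6)"
```

```text
pos [537.7 111.6 190.7] yaw -5.8 tilt [-0.004 -0.001 -1.   ] q6 [ 0.13  0.31  1.62 -0.    1.22  0.23] shift [ 0.0668  0.0118 -0.0014] turn -0.2
```

{"fn": "step_arm", "kwargs": {"series": [[1, 0.067, 0.012, -0.001, 0], [1, 0.067, 0.012, -0.001, 0], [1, 0.067, 0.012, -0.001, 0], [1, 0.067, 0.012, -0.001, 0], [1, 0.067, 0.012, -0.001, 0]]}}

```text
time_s: 27.8
position: [556.4, 173.3, 192.8]
eef_rot: [-2.333, -2.103, 0.004]
ft_force: [0.5, -0.2, -0.7]
width: 0.304
grasp_force: 39.5
```

```bash
python3 -c "
from h import *
c=np.array([552.3,137]); y=np.array([.0976,.9952])
go([*(c+40*y),104],-5.6);print(robot.state()['width'])"
```

```text
pos [556.4 173.3 192.8] yaw -5.9 tilt [-0.002 -0.001 -1.   ] q6 [ 0.23  0.35  1.54 -0.    1.25  0.33] shift [ 0.0036 -0.0003  0.0888] turn -0.3
0.3044376546029
```

{"fn": "step_arm", "kwargs": {"series": [[1, 0.0035, 0, 0.04, 0], [1, 0.0035, 0, 0.07, 0], [1, 0.0035, 0, 0.088, 0], [1, 0.0035, 0, 0.088, 0], [0.52, 0.0035, 0, 0.088, 0], [0.52, 0.0035, 0, 0.088, 0], [0.52, 0.0035, 0, 0.088, 0], [0.52, 0.0035, 0, 0.088, 0]]}}

```text
time_s: 28.6
position: [558.5, 178.6, 107.0]
eef_rot: [2.331, 2.104, 0.003]
ft_force: [0.1, 0.3, 0.2]
width: 0.486
grasp_force: 0.0
```

{"fn": "step_arm", "kwargs": {"series": [[0.6, 0, 0, -0.045, 0], [0.6, -0.04, 0, -0.09, 0], [0.6, -0.08, 0, -0.11, 0], [0.6, -0.1, 0, -0.11, 0], [0.6, -0.1, 0, -0.11, 0], [0.6, -0.1, 0, -0.11, 0]]}}

```text
time_s: 29.2
position: [547.5, 79.0, 216.3]
eef_rot: [2.333, 2.104, 0.002]
ft_force: [0.1, 0.9, -1.1]
width: 0.401
grasp_force: 0.0
```

```bash
python3 -c "
from h import *
f,K,T=wrist('w9.png',1.4)
go([552.3,137,190],-95.6)"
```

```text
pos [547.4  79.5 215.8] yaw -5.9 tilt [ 0.     0.001 -1.   ] q6 [0.07 0.29 1.58 0.   1.28 0.17] shift [ 0.0577 -0.001   0.0259] turn 89.7
```

View pics/w9.png

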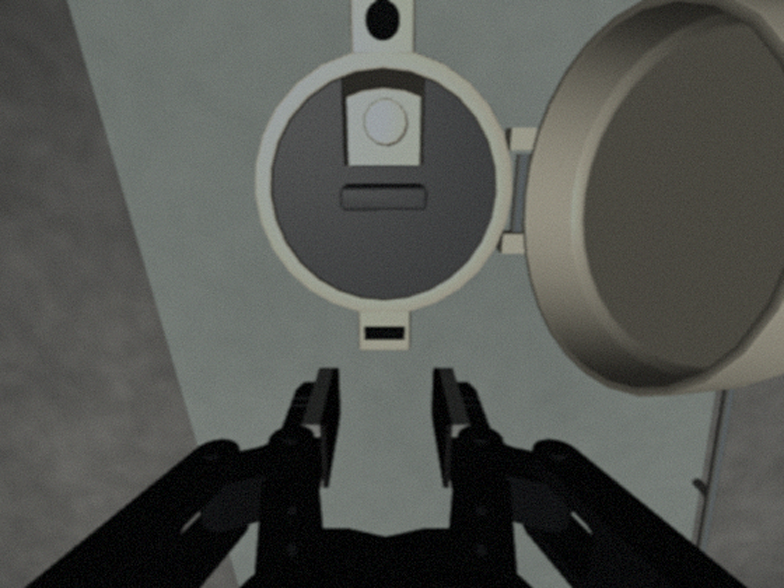

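Both pucks are in, stacked at (386,121). Now I grip the cap's bar and turn it back to the front.

{"fn": "step_arm", "kwargs": {"series": [[0.65, 0.03, 0, 0, 8.5], [0.65, 0.058, -0.001, 0.01, 17], [0.65, 0.058, -0.001, 0.02, 25.5], [0.65, 0.058, -0.001, 0.026, 34], [0.65, 0.058, -0.001, 0.026, 42.5], [0.65, 0.058, -0.001, 0.026, 51], [0.65, 0.058, -0.001, 0.026, 59.5], [0.65, 0.058, -0.001, 0.026, 68]]}}

```text
time_s: 30.05
position: [551.9, 138.4, 188.7]
eef_rot: [-3.111, -0.435, 0.003]
ft_force: [-1.1, -0.1, 0.3]
width: 0.349
grasp_force: 0.0
```

{"fn": "step_arm", "kwargs": {"series": [[0.65, 0, 0, 0, 8.5], [0.65, 0, 0, 0, 17], [0.65, 0, 0, 0, 21.7], [0.65, 0, 0, 0, 21.7], [0.65, 0, 0, 0, 21.7]]}}

```text
time_s: 30.55
position: [552.1, 137.8, 189.1]
eef_rot: [3.138, -0.147, -0.002]
ft_force: [-0.3, -0.1, 0.5]
width: 0.35
grasp_force: 0.0
```

```bash
python3 -c "
from h import *
go([552.3,137,103],-95.6)"
```

```text
pos [552.1 137.8 189.1] yaw -95.3 tilt [-0.001  0.    -1.   ] q6 [0.17 0.33 1.58 0.   1.23 1.83] shift [0.0004 0.0008 0.0861] turn 0.3
```

{"fn": "step_arm", "kwargs": {"series": [[0.65, 0, 0.0005, 0.04, 0], [0.65, 0, 0.0005, 0.07, 0], [0.65, 0, 0.0005, 0.086, 0], [0.65, 0, 0.0005, 0.086, 0], [1, 0, 0.0005, 0.086, 0], [1, 0, 0.0005, 0.086, 0], [1, 0, 0.0005, 0.086, 0], [1, 0, 0.0005, 0.086, 0]]}}

```text
time_s: 31.35
position: [552.9, 137.9, 104.2]
eef_rot: [-3.135, 0.151, -0.002]
ft_force: [0.4, 4.7, -8.3]
width: 0.13
grasp_force: 42.8
```

{"fn": "step_arm", "kwargs": {"series": [[1, 0, 0, 0, -8], [1, 0, 0, 0, -16], [1, 0, 0, 0, -24], [1, 0, 0, 0, -32], [1, 0, 0, 0, -40], [1, 0, 0, 0, -48], [1, 0, 0, 0, -56], [1, 0, 0, 0, -64]]}}

```text
time_s: 32.15
position: [552.7, 138.3, 104.2]
eef_rot: [-2.735, -1.541, -0.004]
ft_force: [-0.2, 5.9, -7.0]
width: 0.13
grasp_force: 42.8
```

{"fn": "step_arm", "kwargs": {"series": [[1, 0, 0, 0, -8], [1, 0, 0, 0, -16], [1, 0, 0, 0, -24], [1, 0, 0, 0, -25.8], [1, 0, 0, 0, -25.8], [1, 0, 0, 0, -25.8]]}}

```text
time_s: 32.75
position: [552.6, 138.4, 104.2]
eef_rot: [-2.328, -2.107, -0.004]
ft_force: [0.8, 6.5, -7.8]
width: 0.13
grasp_force: 42.8
```

```bash
python3 -c "
from h import *
go([552.3,137,103],-5.6)"
```

```text
pos [552.6 138.4 104.2] yaw -5.7 tilt [ 0.001  0.003 -1.   ] q6 [0.17 0.42 1.68 0.   1.03 0.27] shift [-0.0014 -0.0001  0.0012] turn -0.1
```

{"fn": "step_arm", "kwargs": {"series": [[0.65, 0, 0, 0, 0], [0.65, 0, 0, 0, 0], [0.65, 0, 0, 0, 0], [0.65, 0, 0, -0.04, 0], [0.65, 0, 0, -0.09, 0], [0.65, -0.05, -0.02, -0.13, 0], [0.65, -0.05, -0.02, -0.13, 0], [0.65, -0.05, -0.02, -0.13, 0]]}}

```text
time_s: 33.55
position: [527.7, 87.2, 236.0]
eef_rot: [2.33, 2.103, 0.005]
ft_force: [0.8, -0.4, -0.6]
width: 0.35
grasp_force: 0.0
```

```bash
python3 -c "
from h import *
f,K,T=wrist('w10.png',1.4); np.savez('w.npz',K=K,T=T)
go([681.7,124.3,334],-5.6)"
```

```text
pos [527.5  88.1 234.4] yaw -5.9 tilt [ 0.002  0.001 -1.   ] q6 [0.09 0.25 1.59 0.   1.31 0.19] shift [ 0.0519  0.1499 -0.0993] turn -0.3
```

View pics/w10.png

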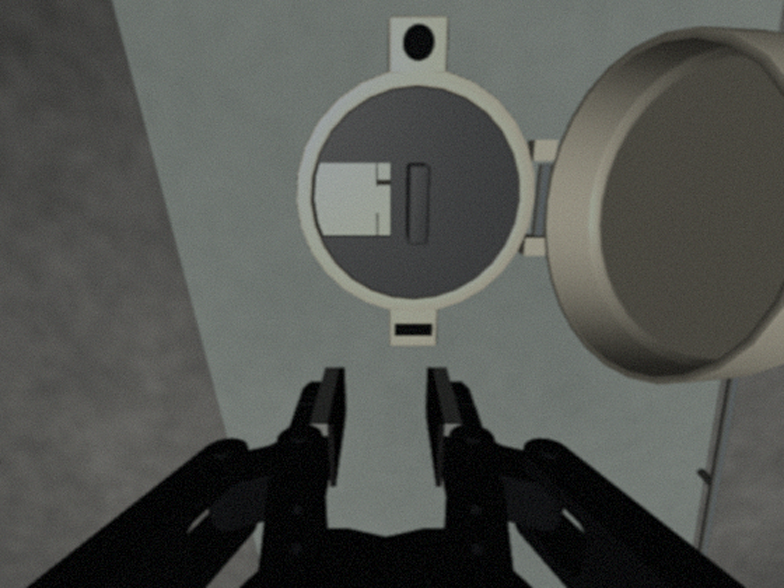

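The opening, at (353,200), is over the blank front. Now to the lid bar.

{"fn": "step_arm", "kwargs": {"series": [[0.7, 0, 0, -0.05, 0], [0.7, 0.02, 0.01, -0.099, 0], [0.7, 0.052, 0.05, -0.105, 0], [0.7, 0.052, 0.1, -0.105, 0], [0.7, 0.052, 0.15, -0.105, 0], [0.7, 0.052, 0.15, -0.105, 0], [0.7, 0.052, 0.15, -0.105, 0], [0.7, 0.052, 0.15, -0.105, 0]]}}

```text
time_s: 34.4
position: [680.9, 125.9, 336.6]
eef_rot: [-2.327, -2.106, 0.005]
ft_force: [-0.7, -0.0, -0.2]
width: 0.304
grasp_force: 0.0
```

```bash
python3 -c "
from h import *
f,K,T=wrist('w11.png',1.4); np.savez('w.npz',K=K,T=T)
go([681.7,124.3,268.7],-5.6)"
```

```text
pos [680.7 125.9 337.7] yaw -5.7 tilt [-0.003  0.    -1.   ] q6 [0.12 0.43 1.06 0.   1.66 0.22] shift [-0.0014  0.0014  0.069 ] turn -0.1
```

View pics/w11.png

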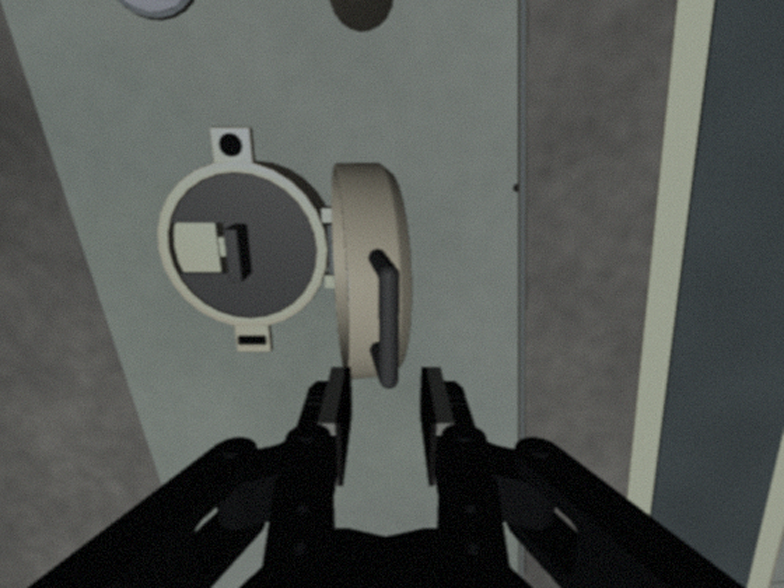

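The lid bar is at column 390, rows 265–378, centred between the fingers at columns 345–427. I go down, grip it and carry it back along the arc.

{"fn": "step_arm", "kwargs": {"series": [[0.7, -0.001, 0.0015, 0.03, 0], [0.7, -0.001, 0.0015, 0.055, 0], [0.7, -0.001, 0.0015, 0.069, 0], [0.7, -0.001, 0.0015, 0.069, 0], [1, -0.001, 0.0015, 0.069, 0], [1, -0.001, 0.0015, 0.069, 0], [1, -0.001, 0.0015, 0.069, 0], [1, -0.001, 0.0015, 0.069, 0]], "newtons": 25}}

```text
time_s: 35.25
position: [682.2, 124.5, 271.0]
eef_rot: [-2.329, -2.107, 0.001]
ft_force: [-5.7, 1.0, 1.1]
width: 0.102
grasp_force: 24.8
```

```bash
python3 -c "
from h import *
go([681.7,124.3,268.7],-5.6)
r=188.8;f=lambda t:np.array([-r*np.cos(t+.0902),-r*np.sin(t+.0902)])/1000
for a,b in((1.75,.95),(.95,.15),(.15,0)):
  for t in np.arange(a-.1,b-.01,-.1): print(round(t,2),(f(t)-f(a)).round(4).tolist())
print((f(0)-f(.15)).round(4))"
```

```text
pos [682.2 124.5 271. ] yaw -5.7 tilt [-0.001  0.    -1.   ] q6 [0.12 0.45 1.17 0.   1.52 0.22] shift [-0.0002 -0.0004  0.0023] turn -0.1
1.65 [-0.0184, -0.0041]
1.55 [-0.0372, -0.0064]
1.45 [-0.056, -0.0067]
1.35 [-0.0748, -0.0052]
1.25 [-0.0934, -0.0018]
1.15 [-0.1115, 0.0034]
1.05 [-0.1291, 0.0104]
0.95 [-0.1458, 0.0191]
0.85 [-0.0158, 0.0104]
0.75 [-0.0304, 0.0222]
0.65 [-0.0439, 0.0355]
0.55 [-0.0559, 0.0501]
0.45 [-0.0664, 0.0657]
0.35 [-0.0753, 0.0824]
0.25 [-0.0824, 0.0998]
0.15 [-0.0878, 0.1179]
0.05 [-0.0036, 0.0185]
[-0.0047  0.0279]
```

{"fn": "step_arm", "kwargs": {"series": [[1, 0, -0.0184, -0.0041, 0], [1, 0, -0.0372, -0.0064, 0], [1, 0, -0.056, -0.0067, 0], [1, 0, -0.0748, -0.0052, 0], [1, 0, -0.0934, -0.0018, 0], [1, 0, -0.1115, 0.0034, 0], [1, 0, -0.1291, 0.0104, 0], [1, 0, -0.1458, 0.0191, 0]]}}

```text
time_s: 36.05
position: [540.0, 138.7, 253.2]
eef_rot: [2.326, 2.104, 0.009]
ft_force: [1.1, -0.9, -0.6]
width: 0.105
grasp_force: 25.5
```

{"fn": "step_arm", "kwargs": {"series": [[1, 0, -0.0158, 0.0104, 0], [1, 0, -0.0304, 0.0222, 0], [1, 0, -0.0439, 0.0355, 0], [1, 0, -0.0559, 0.0501, 0], [1, 0, -0.0664, 0.0657, 0], [1, 0, -0.0753, 0.0824, 0], [1, 0, -0.0824, 0.0998, 0], [1, 0, -0.0878, 0.1179, 0]]}}

```text
time_s: 36.85
position: [450.6, 147.6, 133.4]
eef_rot: [2.329, 2.107, 0.002]
ft_force: [-3.0, -1.1, 0.5]
width: 0.103
grasp_force: 27.9
```

{"fn": "step_arm", "kwargs": {"series": [[1, 0, -0.002, 0.009, 0], [1, 0, -0.0036, 0.0185, 0], [1, 0, -0.0047, 0.026, 0], [1, 0, -0.0047, 0.026, 0], [1, 0, -0.0047, 0.026, 0]]}}

```text
time_s: 37.35
position: [445.6, 148.0, 106.8]
eef_rot: [-2.329, -2.107, 0.002]
ft_force: [-6.4, -0.1, 0.9]
width: 0.102
grasp_force: 28.1
```

{"fn": "step_arm", "kwargs": {"series": [[1, 0, -0.0002, 0.0015, 0], [1, 0, -0.0002, 0.003, 0], [1, 0, -0.0002, 0.003, 0]]}}

```text
time_s: 37.65
position: [445.3, 148.1, 104.0]
eef_rot: [-2.329, -2.106, 0.002]
ft_force: [-5.8, 0.1, 0.3]
width: 0.099
grasp_force: 28.1
```

{"fn": "step_arm", "kwargs": {"series": [[0.74, 0, 0, 0, 0], [0.74, 0, 0, 0, 0], [0.74, 0, 0, 0, 0], [0.74, 0, 0, 0, 0], [0.74, 0, 0, -0.04, 0], [0.74, 0, 0, -0.09, 0], [0.74, -0.05, -0.05, -0.13, 0], [0.74, -0.1, -0.05, -0.13, 0]]}}

```text
time_s: 38.45
position: [395.6, 75.8, 231.9]
eef_rot: [2.323, 2.11, 0.008]
ft_force: [0.5, -1.2, -0.2]
width: 0.26
grasp_force: 0.0
```

{"fn": "step_arm", "kwargs": {"series": [[0.74, -0.05, 0, 0, 0], [0.74, -0.1, 0, 0, 0], [0.74, -0.15, 0, 0, 0], [0.74, -0.2, 0, 0, 0], [0.74, -0.2, 0, 0, 0]]}}

```text
time_s: 38.95
position: [374.8, -130.6, 229.5]
eef_rot: [2.336, 2.094, -0.002]
ft_force: [-0.1, 0.6, -0.6]
width: 0.259
grasp_force: 0.0
```

```bash
python3 -c "
from h import *
a=cams.capture('side')['frame'];b=np.load('side.npz')['frame']
v=np.hstack([x[140:260,180:460,::-1] for x in(b,a)])
t=cams.capture('top')['frame']; 
w=np.hstack([cv2.resize(x[90:300,95:520,::-1],(280,138)) for x in(np.load('top.npz')['frame'],t)])
cv2.imwrite('pics/end.png',cv2.resize(np.vstack([v,w]),(800,370)))"
```

```text
(no output)
```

View pics/end.png

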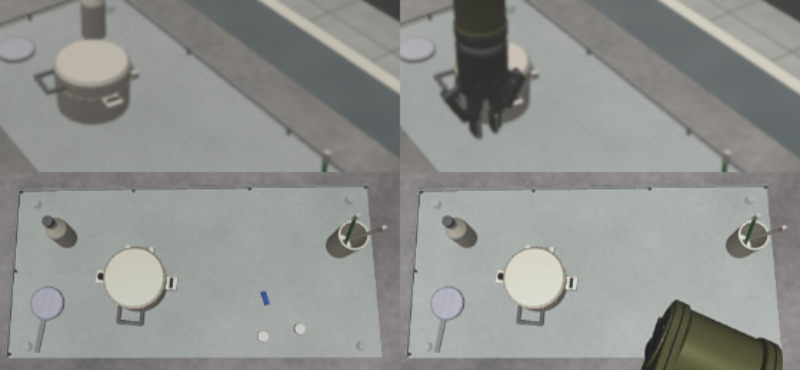

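In the before/after picture the lid is shut at (533,278), with its handle at (530,316) as at the start. The bottle, mirror and holder have not moved, the loose things are gone from the shelf, and the arm is clear.

```bash
python3 -c "
from rig import workorder
print(workorder.sign_off())"
```

```text
the job is handed in; nothing more can be done
None
```

The job is done and handed in at about 39 s: both pucks are in the round-mark pocket, the one clip is in the oblong-mark pocket, the cap is back over the blank front, the lid is shut, and the holder, mirror and bottle are where they were.

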